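# Sort stripped bicycle parts into their trays

### The job

Sort the five loose bicycle parts on the bench into the shallow trays: both bottom-bracket shells (the short metal tubes) into the red tray, both pedals into the blue tray and the black handlebar stem into the green tray. Set each part down without dropping it, so that it ends flat on its tray's floor, the same way up as it was on the bench, and leave the little grease tub with the yellow lid where it stands among them.

Things in the scene. Friction and masses are not known exactly. Their poses are not given: they have to be found in the camera images.
- shell_steel: Bottom-bracket shell: a plain bright steel tube standing on its end, outside diameter 40 mm, bore 32 mm, 68 mm tall, about 200 g, loose. Origin: centre of its lower end; z along the tube, up. Goes in the red tray.
- shell_copper: Bottom-bracket shell: a plain copper-coloured tube standing on its end, outside diameter 40 mm, bore 32 mm, 68 mm tall, about 200 g, loose. Origin: centre of its lower end; z along the tube, up. Goes in the red tray.
- pedal_orange: Small orange plastic bicycle pedal lying flat, loose, about 160 g. Body 66 (x) x 52 (y) x 30 mm high, upright parallel side faces at y = +/-26 mm; a 14 mm thick steel spindle stub sticks out 28 mm on the -x side (it spans x = -61 to +33). Origin: centre of the underside of the 66 x 52 body; z up. Goes in the blue tray.
- pedal_white: Small white plastic bicycle pedal lying flat, loose, about 160 g. Body 66 (x) x 52 (y) x 30 mm high, upright parallel side faces at y = +/-26 mm; a 14 mm thick steel spindle stub sticks out 28 mm on the -x side (it spans x = -61 to +33). Origin: centre of the underside of the 66 x 52 body; z up. Goes in the blue tray.
- stem: Black handlebar stem lying flat, loose, about 180 g, 106 (x) x 36 (y) x 40 mm high: upright round clamp (36 mm diameter, silver disc on top) at x = -35, cross-wise round clamp (40 mm diameter, along y, silver ends) at x = +33, joined by a bridge with parallel faces at y = +/-18 mm, from 5 to 35 mm high. Origin: centre of the underside; z up. Goes in the green tray.
- tray_red: Shallow red-painted steel tray, 130 (its x) x 180 (its y) x 14 mm high outside, walls and floor 4 mm thick, so inside 122 x 172 mm and 10 mm deep; fixed to the bench. Origin: centre of its underside, at bench height. z up. For the two shells.
- tray_blue: Shallow blue-painted steel tray, 130 (its x) x 180 (its y) x 14 mm high outside, walls and floor 4 mm thick, so inside 122 x 172 mm and 10 mm deep; fixed to the bench. Origin: centre of its underside, at bench height. z up. For the two pedals.
- tray_green: Shallow green-painted steel tray, 130 (its x) x 180 (its y) x 14 mm high outside, walls and floor 4 mm thick, so inside 122 x 172 mm and 10 mm deep; fixed to the bench. Origin: centre of its underside, at bench height. z up. For the stem.
- tub: Small clear plastic grease tub with a yellow lid, 50 mm diameter, 45 mm high, loose, standing among the parts; to be left alone. Origin: centre of its underside.
Not all that is in view belongs to the job. There is more than one size of the pedal_orange; the one meant has the size given above. What is shaped like the stem but purple is not meant.

How it is judged:
By the outcome, as a careful person would: the job done as asked, in the order asked, and still so for the second after the job is handed in, with the robot touching nothing.
It also fails if it takes over 128 s, if anything falls off the work surface, if the arm or the gripper's body presses on something with over 40 N, if the wrist force passes 120 N, or if a joint passes its speed limit or range.

### The arm

A 7-joint arm with a two-finger parallel gripper is mounted at the origin on the work surface. World frame = base frame: x ahead of the robot, y to its left, z up, the work surface at z = 0. Lengths are in mm, angles in rad, forces in N, time in s.
With the tool pointing down it reaches from about 425 to 825 mm from the base axis. Payload 3.6 kg.
Tool frame: the origin (TCP) lies on the centre line of the jaws, within the pads' length; the fingertips stand 11 mm ahead of it and the grasp point (between the pads) lies 8 mm behind it; z points along the fingers, y is the direction in which the jaws open and shut (so a half turn about z gives the same grasp; the last joint's range is limited). The gripper opens to 93 mm and grips with 3 to 60 N. Pads are 15 mm wide; open, the fingers measure 128 mm over their backs; the gripper's body (75 mm by 188 mm) begins 65 mm behind the grasp point.
Start: joints at [-1.266, 0.615, -0.013, 1.423, 0.008, 1.103, -0.04], TCP at [211.086, 614.74, 229.64] pointing down, gripper open.
Joint ranges: [-3.12, 3.12], [-0.3, 2.06], [-1.34, 1.32], [0.26, 2.42], [-1.36, 4.5], [0.01, 1.98], [-2.84, 2.84]. Speed limits (rad/s): [2.79, 2.79, 3.14, 3.14, 3.14, 3.14, 3.14].

### API

Orientations are given as a rotation vector (axis times angle).
In Python, from bench import ctrl gives the robot as it stands. The module is installed in compiled form; this text tells all that it offers.
- The arm moves only by the tool play_rows, never from a script. Its argument "deltas" is a list of rows, each a list of 6 numbers: the shift along the tool's x, y, z in cm, then the turn, a rotation vector about the tool's x, y, z in degrees. A call has 1 to 20 rows; each row is the pose to reach, as a shift and turn from the pose measured when the call began, along the tool's axes at that moment; what a row does not reach only later rows make up. A row lasts 1/8 s, in which the tool goes at most 62.5 mm and 10.7 degrees, less where a joint would pass 70% of its speed; a pose out of reach is approached as far as the arm can. A call with a gripper value outside its range is refused whole. "jaw" is the closure, from -1 (fully open) to 1 (shut), set as the call begins (left out, the last holds). The fingers move at their own pace and stop on an object; the grip force is fixed at half the most. Time passes only in rows, so rows that repeat a pose let the fingers close. It gives the time, the measured TCP pose, the force and the opening at its end, in the units of the state.
- ctrl.get_state(): the state, without advancing time (a new reading comes with each control period).
- ctrl.grab_frame(name): name is "scene" or "side" or "wrist"; returns the picture (420x560x3 uint8, red, green, blue); there is no depth.
- ctrl.get_calibration(name): a dict with "camera_matrix" (3x3 intrinsics, pixels), "D" ([k1, k2, p1, p2, k3] as OpenCV has them; the pictures are not rectified), "position" and "rotation" of the camera in the world; the wrist camera has in their place "tool_from_camera" (4x4, takes a point from camera to tool coordinates, whose origin is the TCP and whose axes are the flange's). Camera axes: x right, y down, z forward; pixel columns grow to the right and rows downward; lengths in mm; the calibration is good to about 2 mm. A picture is of the moment at which its call begins: read the wrist's pose just before it. get_calibration takes no time and is no camera call.
- ctrl.close_job(): hands the job in, once; it reports no verdict.
The state is a dict: "time_s": time; "joints": joint angles; "joint_vel": joint speeds; "tau": joint torques, N m; "eef_pos": TCP position; "tcp_rot": TCP orientation; "wrist_force": force on the tool from outside, world axes, zero at the start; "moment": the same for the moment, N m; "grip_width": finger opening in mm.
Only numpy, scipy, OpenCV 4.12 (cv2) and the standard library are available. Lean on these libraries where they do the work, as an engineer would, in place of code of your own. Each camera call takes 0.05 s, during which the arm holds its last target. There are 200 camera calls.

## Working session

There is one attempt and no reset: what is moved stays moved. The work goes in short steps, Python scripts to look and compute and a tool call to move; the robot and the scene stay as the last step left them, time stands still between calls to the robot, and variables do not carry over. Pictures are saved under pics/ and viewed, about 12 in all and at most 16, crops included, and the job is handed in when it is done.

Besides the shell and the picture viewer there is one more tool, called as name(argument=value, ...), one argument or row to a line, values as JSON. play_rows: Moves the arm, as the interface text tells. Its arguments: {"type":"object","properties":{"deltas":{"type":"array","items":{"type":"array","items":{"type":"number"}}},"jaw":{"type":"number"}},"required":["deltas"]}

```bash
mkdir -p pics; ls; python3 - <<'E'
from bench import ctrl
import cv2
s=ctrl.get_state(); print({k:s[k] for k in('time_s','eef_pos','tcp_rot','grip_width')})
for n in("scene","side","wrist"):
    c=ctrl.get_calibration(n); print(n,c)
    cv2.imwrite(f"pics/{n}0.png",ctrl.grab_frame(n)[:,:,::-1])
E
```

```text
pics
{'time_s': 0.0, 'eef_pos': array([210.87624768, 614.03985121, 228.51781167]), 'tcp_rot': array([-0.5170981 , -3.09836561,  0.00388261]), 'grip_width': 92.89931142753316}
scene {'camera_matrix': array([[399.25598997,   0.        , 279.8434655 ],
       [  0.        , 399.25598997, 207.88848346],
       [  0.        ,   0.        ,   1.        ]]), 'D': array([-0.10517962,  0.        ,  0.        ,  0.        ,  0.        ]), 'position': array([1027.74184615,  239.90294345, 1191.81774202]), 'rotation': array([-1.27570928, -2.490389  ,  0.73323223])}
side {'camera_matrix': array([[421.51991778,   0.        , 280.60642565],
       [  0.        , 421.51991778, 215.26105822],
       [  0.        ,   0.        ,   1.        ]]), 'D': array([-0.10440809,  0.        ,  0.        ,  0.        ,  0.        ]), 'position': array([395.5987449 , 652.67515225, 809.33845839]), 'rotation': array([-0.06926298,  2.85464499, -1.26907905])}
wrist {'camera_matrix': array([[296.95165299,   0.        , 285.68550008],
       [  0.        , 296.95165299, 206.05844794],
       [  0.        ,   0.        ,   1.        ]]), 'D': array([-0.05973344,  0.        ,  0.        ,  0.        ,  0.        ]), 'tool_from_camera': array([[-2.44608182e-04, -9.58183375e-01, -2.86154784e-01,
         7.85038861e+01],
       [ 9.99999301e-01,  9.67258727e-05, -1.17869472e-03,
        -6.84636404e-01],
       [ 1.15708426e-03, -2.86154872e-01,  9.58182681e-01,
        -1.56542334e+02],
       [ 0.00000000e+00,  0.00000000e+00,  0.00000000e+00,
         1.00000000e+00]])}
```

View pics/scene0.png

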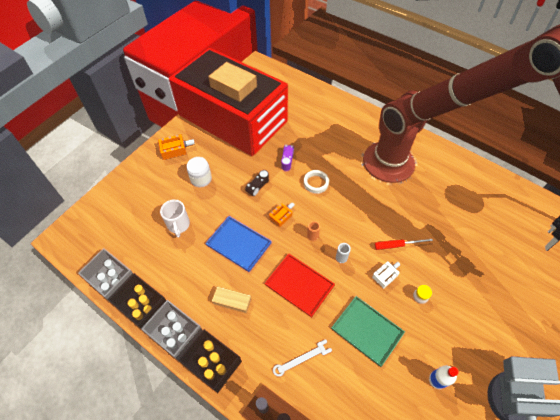

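View pics/side0.png

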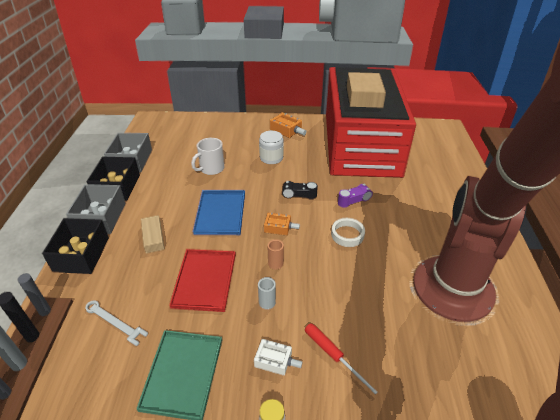

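The scene view shows:
- **Pedals:** small orange pedal at (281,214), a second orange pedal at (173,147), white pedal at (386,274).
- **Shells:** copper (314,231), steel (343,252).
- **Stems:** black (258,182), purple (288,157).
- **Tub:** (423,293).
- **Trays:** blue (238,243), red (300,284), green (367,330).

Next I'll make a metric top-down view and measure the sizes of the two orange pedals.

```bash
cat > h.py <<'E'
import numpy as np, cv2
from scipy.spatial.transform import Rotation as R
from bench import ctrl
def cam(n, st=None):
    c=ctrl.get_calibration(n); K=np.array(c['camera_matrix']); D=np.array(c['D'])
    if n=='wrist':
        T=np.eye(4); T[:3,:3]=R.from_rotvec(st['tcp_rot']).as_matrix(); T[:3,3]=st['eef_pos']
        T=T@np.array(c['tool_from_camera']); return K,D,T[:3,:3],T[:3,3]
    return K,D,R.from_rotvec(c['rotation']).as_matrix(),np.array(c['position'])
def p2w(px,z,C):
    K,D,Rm,p=C; u=cv2.undistortPoints(np.array(px,float).reshape(-1,1,2),K,D)[:,0]
    d=np.c_[u,np.ones(len(u))]@Rm.T; return p+d*((z-p[2])/d[:,2])[:,None]
def w2p(P,C):
    K,D,Rm,p=C; return cv2.projectPoints(((np.array(P,float).reshape(-1,3)-p)@Rm),np.zeros(3),np.zeros(3),K,D)[0][:,0]
def ortho(img,C,z,x0,x1,y0,y1,s):
    """top view: image right = -y (from y1 down to y0), image down = -x"""
    w,h=int((y1-y0)*s),int((x1-x0)*s); jj,ii=np.meshgrid(np.arange(w),np.arange(h))
    P=np.stack([x1-ii/s,y1-jj/s,np.full(ii.shape,z)],-1)
    m=w2p(P,C).reshape(h,w,2).astype(np.float32)
    o=cv2.remap(img,m[...,0],m[...,1],cv2.INTER_CUBIC)
    for x in range(int(np.ceil(x0/50)*50),int(x1),50): 
        cv2.line(o,(0,int((x1-x)*s)),(6,int((x1-x)*s)),(0,0,0),1); cv2.putText(o,str(x),(7,int((x1-x)*s)+3),0,.3,(0,0,0))
    for y in range(int(np.ceil(y0/50)*50),int(y1),50):
        cv2.line(o,(int((y1-y)*s),0),(int((y1-y)*s),6),(0,0,0),1); cv2.putText(o,str(y),(int((y1-y)*s)-8,16),0,.3,(0,0,0))
    return o
E
python3 - <<'E'
from h import *
for n,pts in (('scene',[(281,214),(173,147),(314,231),(343,252),(386,274),(423,293),(258,182),(288,157),(238,243),(300,284),(367,330)]),('side',[(278,225),(286,126),(275,254),(267,293),(273,357),(271,410),(299,190),(354,195),(220,212),(205,279),(181,373)])):
    print(n);print(p2w(pts,15,cam(n)).round()[:,:2].tolist())
E
```

```text
scene
[[442.0, -191.0], [438.0, -717.0], [432.0, -61.0], [442.0, 60.0], [430.0, 213.0], [419.0, 340.0], [379.0, -339.0], [219.0, -318.0], [617.0, -240.0], [616.0, 8.0], [621.0, 253.0]]
side
[[440.0, -186.0], [439.0, -720.0], [442.0, -78.0], [454.0, 47.0], [430.0, 211.0], [427.0, 323.0], [385.0, -343.0], [221.0, -328.0], [608.0, -232.0], [607.0, 13.0], [613.0, 258.0]]
```

```bash
cat >> h.py <<'E'
def goto(*targets):
    """each (x,y,z,a_deg): tool down, tool x at heading a. prints rows from the present pose"""
    s=ctrl.get_state(); R0=R.from_rotvec(s['tcp_rot']); p0=s['eef_pos']
    x=R0.as_matrix()[:,0]; print('t',round(s['time_s'],2),'now',p0.round(1),'a',round(np.degrees(np.arctan2(x[1],x[0])),1),'w',round(s['grip_width'],1),'j1,7',s['joints'][[0,6]].round(2))
    for x,y,z,a in targets:
        c,q=np.cos(np.radians(a)),np.sin(np.radians(a))
        Rt=R.from_matrix([[c,q,0],[q,-c,0],[0,0,-1]])
        d=R0.inv().apply(np.array([x,y,z])-p0)/10; r=(R0.inv()*Rt).as_rotvec(degrees=True)
        print('  ',d.round(2).tolist()+r.round(1).tolist(),'dist',np.linalg.norm(d).round(1))
def snap(n,f=None):
    s=ctrl.get_state(); im=ctrl.grab_frame(n)[:,:,::-1].copy()
    if f: cv2.imwrite('pics/'+f,im)
    return im,cam(n,s),s
E
python3 -c "
from h import *
goto((480,-60,300,180))"
```

```text
t 0.15 now [210.9 614.2 228.8] a 161.1 w 93.2 j1,7 [-1.27 -0.04]
   [-47.34, -55.05, -7.01, -0.1, -0.0, -18.9] dist 72.9
```

play_rows(
  deltas=[
    [-5,-5.8,-3.5,0,0,-3],
    [-9,-10.5,-7,0,0,-6],
    [-13,-15,-7,0,0,-8],
    [-17,-20,-7,0,0,-10],
    [-21,-24.5,-7,0,0,-12],
    [-25,-29,-7,0,0,-14],
    [-29,-34,-7,0,0,-16],
    [-33,-38.5,-7,0,0,-18.9],
    [-37,-43,-7,0,0,-18.9],
    [-41,-48,-7,0,0,-18.9],
    [-44,-51.5,-7,0,0,-18.9],
    [-46.5,-54,-7,0,0,-18.9],
    [-47.3,-55,-7,0,0,-18.9],
    [-47.3,-55,-7,0,0,-18.9],
    [-47.3,-55,-7,0,0,-18.9],
  ],
)

```text
time_s: 2.02
eef_pos: [479.2, -57.2, 299.7]
tcp_rot: [0.004, -3.14, 0.001]
wrist_force: [0.1, 0.4, 1.1]
grip_width: 92.7
```

```bash
python3 - <<'E'
from h import *
im,C,s=snap('wrist','w1raw.png'); goto()
cv2.imwrite('pics/w1.png',ortho(im,C,30,330,720,-400,270,1.19))
E
```

```text
t 2.08 now [479.3 -57.3 299.8] a -179.8 w 93.4 j1,7 [-0.09  1.73]
```

View pics/w1raw.png

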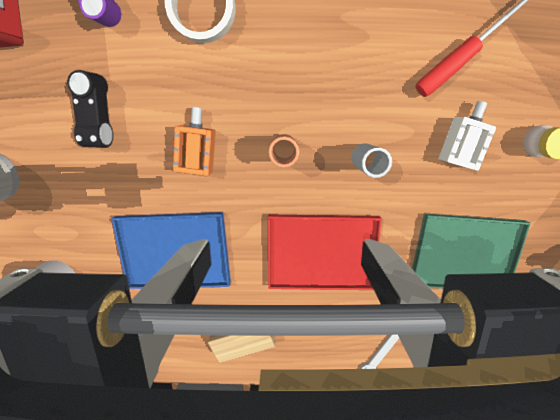

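The wrist view shows, with rows running away from the base:
- **Stem:** black, (90,108).
- **Pedals:** near orange (194,148), spindle toward the base; white (468,140).
- **Shells:** copper (284,151), steel (375,160).
- **Tub:** (548,142).
- **Trays:** blue (172,250), red (323,250), green (470,250).

Candidates: orange pedals at scene (281,214) and (173,147), stems at wrist (90,108) black and (100,10) purple. I'll measure sizes and confirm them in one crop.

```bash
python3 - <<'E'
from h import *
im=cv2.imread('pics/w1raw.png'); s=ctrl.get_state(); C=cam('wrist',s)
a=ortho(im,C,30,350,480,-400,-150,3); b=ortho(im,C,30,350,480,0,250,3)
cv2.imwrite('pics/z1.png',np.vstack([a,b])[:, :800])
sc=cv2.imread('pics/scene0.png'); sd=cv2.imread('pics/side0.png')
for nm,I,CC,bx in (('w',im,C,(165,210,110,190)),('scene-near',sc,cam('scene'),(265,300,195,230)),('scene-far',sc,cam('scene'),(150,195,130,165)),('side-near',sd,cam('side'),(255,305,205,245)),('side-far',sd,cam('side'),(262,310,108,142))):
    h=cv2.cvtColor(I,cv2.COLOR_BGR2HSV); m=cv2.inRange(h,(5,200,110),(16,255,255)); k=np.zeros_like(m);k[bx[2]:bx[3],bx[0]:bx[1]]=1; m*=k
    p=np.argwhere(m>0)[:,::-1]; W=p2w(p,20,CC)[:,:2].astype(np.float32)
    print(nm,len(p),cv2.minAreaRect(W))
# trays
h=cv2.cvtColor(im,cv2.COLOR_BGR2HSV)
for nm,lo,hi in (('blue',(100,150,60),(125,255,255)),('green',(65,80,40),(90,255,255)),('red',(172,150,80),(180,255,255))):
    m=cv2.inRange(h,lo,hi); m[:190]=0
    n,l,st,ce=cv2.connectedComponentsWithStats(m); i=1+np.argmax(st[1:,4]); print(nm,st[i])
    c=max(cv2.findContours((l==i).astype(np.uint8),0,2)[0],key=cv2.contourArea)
    q=cv2.boxPoints(cv2.minAreaRect(c)); print(' rect world z14',p2w(q,14,C)[:,:2].round().tolist())
E
```

```text
Traceback (most recent call last):
  File "h.py", line 11, in p2w
    K,D,Rm,p=C; u=cv2.undistortPoints(np.array(px,float).reshape(-1,1,2),K,D)[:,0]
                  ~~~~~~~~~~~~~~~~~~~^^^^^^^^^^^^^^^^^^^^^^^^^^^^^^^^^^^^^^^^
cv2.error: OpenCV(4.12.0) /io/opencv/modules/calib3d/src/undistort.dispatch.cpp:347: error: (-215:Assertion failed) CV_IS_MAT(_src) && CV_IS_MAT(_dst) && (_src->rows == 1 || _src->cols == 1) && (_dst->rows == 1 || _dst->cols == 1) && _src->cols + _src->rows - 1 == _dst->rows + _dst->cols - 1 && (CV_MAT_TYPE(_src->type) == CV_32FC2 || CV_MAT_TYPE(_src->type) == CV_64FC2) && (CV_MAT_TYPE(_dst->type) == CV_32FC2 || CV_MAT_TYPE(_dst->type) == CV_64FC2) in function 'cvUndistortPointsInternal'
```

View pics/z1.png

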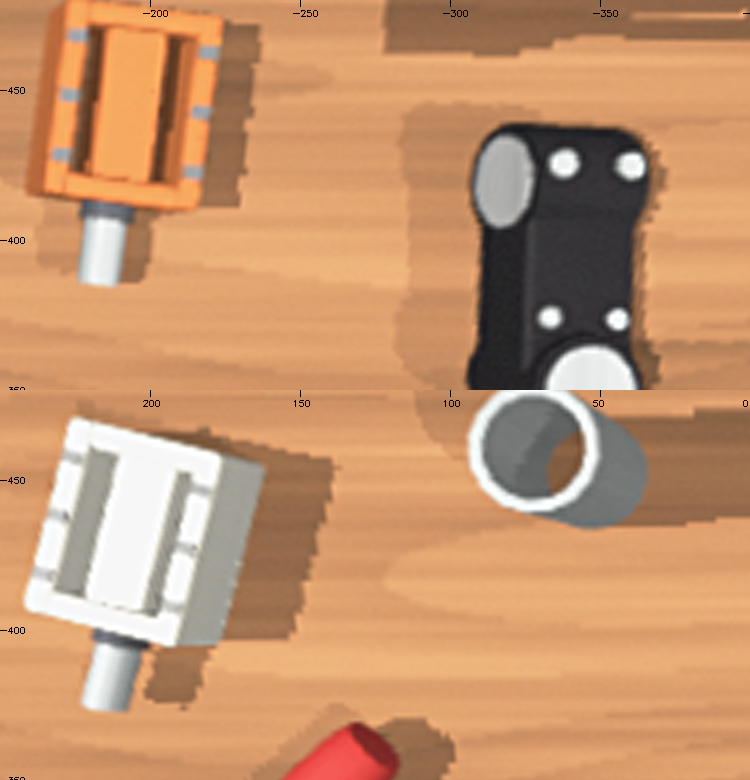

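The crop confirms the near orange pedal is about 66 x 52 mm, spindle toward the base, heading about -7°. White is at about (433,208), heading -14°. The black stem heads about -5°, with its cross clamp on the far side. Next are the shells, trays, far pedal size and the jar nearby.

```bash
sed -i 's/np.array(px,float)/np.ascontiguousarray(px,float)/' h.py; python3 - <<'E'
from h import *
im=cv2.imread('pics/w1raw.png'); s=ctrl.get_state(); C=cam('wrist',s)
sc=cv2.imread('pics/scene0.png'); sd=cv2.imread('pics/side0.png')
for nm,I,CC,bx in (('w',im,C,(165,220,110,190)),('scene-near',sc,cam('scene'),(265,300,195,230)),('scene-far',sc,cam('scene'),(150,195,130,165)),('side-far',sd,cam('side'),(262,310,108,142))):
    h=cv2.cvtColor(I,cv2.COLOR_BGR2HSV); m=cv2.inRange(h,(5,200,110),(16,255,255)); k=np.zeros_like(m);k[bx[2]:bx[3],bx[0]:bx[1]]=1; m*=k
    p=np.argwhere(m>0)[:,::-1]; W=p2w(p,20,CC)[:,:2].astype(np.float32)
    print(nm,len(p),cv2.minAreaRect(W))
h=cv2.cvtColor(im,cv2.COLOR_BGR2HSV)
for nm,lo,hi in (('blue',(100,150,60),(125,255,255)),('green',(65,80,40),(90,255,255)),('red',(172,150,80),(180,255,255))):
    m=cv2.inRange(h,lo,hi); m[:190]=0; m[:, :][255:]=m[255:]
    n,l,st,ce=cv2.connectedComponentsWithStats(m); i=1+np.argmax(st[1:,4]); print(nm,st[i])
    W=p2w(np.argwhere(l==i)[:,::-1],14,C)[:,:2].astype(np.float32); print(' ',cv2.boxPoints(cv2.minAreaRect(W)).round().tolist())
print('shell rims',p2w([(284,151),(376,161)],68,C)[:,:2].round(1))
print('jar top scene/side',p2w([(199,164)],60,cam('scene')).round(),p2w([(271,140)],60,cam('side')).round())
print('stem',p2w([(79,83),(95,138),(72,130)],38,C).round(1))
# zoom shells/stem ortho at 68 and 38
cv2.imwrite('pics/z2.png',np.vstack([ortho(im,C,68,380,480,-130,120,3),ortho(im,C,38,330,450,-420,-170,3)]))
E
```

```text
Traceback (most recent call last):
  File "h.py", line 11, in p2w
    K,D,Rm,p=C; u=cv2.undistortPoints(np.ascontiguousarray(px,float).reshape(-1,1,2),K,D)[:,0]
                  ~~~~~~~~~~~~~~~~~~~^^^^^^^^^^^^^^^^^^^^^^^^^^^^^^^^^^^^^^^^^^^^^^^^^^^^
cv2.error: OpenCV(4.12.0) /io/opencv/modules/calib3d/src/undistort.dispatch.cpp:347: error: (-215:Assertion failed) CV_IS_MAT(_src) && CV_IS_MAT(_dst) && (_src->rows == 1 || _src->cols == 1) && (_dst->rows == 1 || _dst->cols == 1) && _src->cols + _src->rows - 1 == _dst->rows + _dst->cols - 1 && (CV_MAT_TYPE(_src->type) == CV_32FC2 || CV_MAT_TYPE(_src->type) == CV_64FC2) && (CV_MAT_TYPE(_dst->type) == CV_32FC2 || CV_MAT_TYPE(_dst->type) == CV_64FC2) in function 'cvUndistortPointsInternal'
```

```bash
cat > m.py <<'E'
from h import *
im=cv2.imread('pics/w1raw.png'); s=ctrl.get_state(); C=cam('wrist',s)
sc=cv2.imread('pics/scene0.png'); sd=cv2.imread('pics/side0.png')
for nm,I,CC,bx in (('w',im,C,(165,220,110,190)),('scene-near',sc,cam('scene'),(265,300,195,230)),('scene-far',sc,cam('scene'),(150,195,130,165)),('side-far',sd,cam('side'),(262,310,108,142))):
    h=cv2.cvtColor(I,cv2.COLOR_BGR2HSV); m=cv2.inRange(h,(3,175,90),(20,255,255)); k=np.zeros_like(m);k[bx[2]:bx[3],bx[0]:bx[1]]=1; m*=k
    p=np.argwhere(m>0)[:,::-1]
    if len(p): W=p2w(p,20,CC)[:,:2].astype(np.float32); print(nm,len(p),cv2.minAreaRect(W))
h=cv2.cvtColor(im,cv2.COLOR_BGR2HSV)
for nm,lo,hi in (('blue',(100,150,60),(125,255,255)),('green',(65,80,40),(90,255,255)),('red',(172,150,80),(180,255,255))):
    m=cv2.inRange(h,lo,hi); m[:190]=0
    n,l,st,ce=cv2.connectedComponentsWithStats(m); i=1+np.argmax(st[1:,4]); print(nm,st[i])
    W=p2w(np.argwhere(l==i)[:,::-1],14,C)[:,:2].astype(np.float32); print(' ',cv2.boxPoints(cv2.minAreaRect(W)).round().tolist())
print('shell rims',p2w([(284,151),(376,161)],68,C)[:,:2].round(1))
print('jar top scene/side',p2w([(199,164)],60,cam('scene')).round(),p2w([(271,140)],60,cam('side')).round())
cv2.imwrite('pics/z2.png',np.vstack([ortho(im,C,68,380,480,-130,120,3),ortho(im,C,38,330,450,-420,-170,3)]))
E
python3 m.py
```

```text
w 126 ((443.9836120605469, -192.07469177246094), (52.32732391357422, 61.85105514526367), 82.3537826538086)
scene-near 868 ((434.32098388671875, -191.65855407714844), (138.86233520507812, 120.52653503417969), 35.61996078491211)
scene-far 1101 ((442.13665771484375, -719.7757568359375), (176.51651000976562, 188.7021484375), 35.0456657409668)
side-far 434 ((441.7287902832031, -722.6954956054688), (122.8448486328125, 136.02203369140625), 52.408138275146484)
blue [ 112  213  118   73 4887]
  [[543.0, -159.0], [550.0, -339.0], [679.0, -335.0], [672.0, -154.0]]
green [ 413  214  117   74 5839]
  [[544.0, 161.0], [674.0, 152.0], [686.0, 335.0], [557.0, 344.0]]
red [312 216   1   1   1]
  [[548.0, -18.0], [548.0, -18.0], [548.0, -18.0], [548.0, -18.0]]
shell rims [[441.6 -61.3]
 [453.9  59.6]]
jar top scene/side [[ 465. -543.   60.]] [[ 482. -548.   60.]]
```

View pics/z2.png

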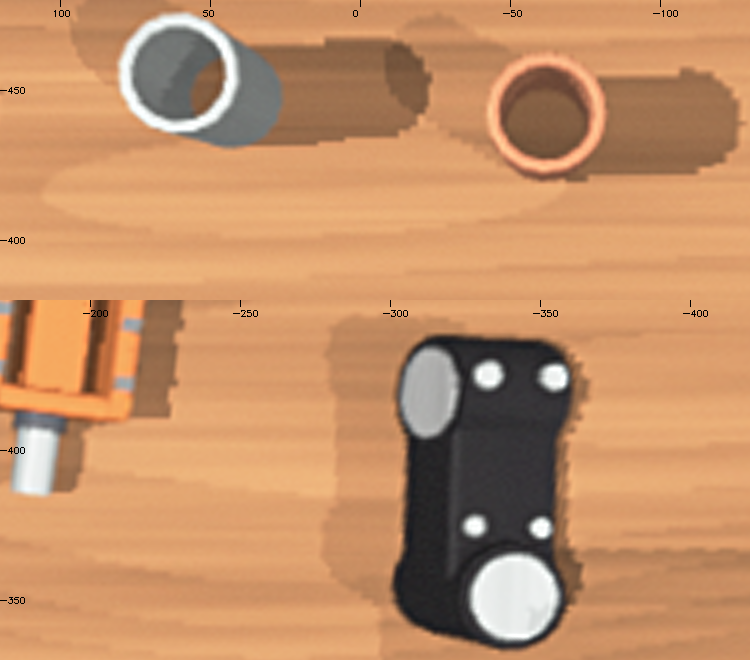

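Steel rim centre is at about (456,60) and copper at (442,-62). The stem's disc sits at about (351,-342), pointing roughly -4°. The far orange pedal is not the one meant: the near one measures 52 mm wide. Going for the steel shell.

```bash
python3 - <<'E'
from h import *
C=cam('wrist',ctrl.get_state())
q=p2w([(268,213),(378,216),(380,288),(268,288)],14,C)[:,:2]; print(q.round().tolist(),q.mean(0).round())
goto((456,60,150,180),(456,60,46,180))
E
```

```text
[[543.0, -87.0], [548.0, 87.0], [678.0, 103.0], [678.0, -89.0]] [612.   4.]
t 2.08 now [479.3 -57.3 299.8] a -179.8 w 93.4 j1,7 [-0.09  1.73]
   [2.28, 11.74, 14.97, -0.0, -0.1, 0.2] dist 19.2
   [2.27, 11.75, 25.37, -0.0, -0.1, 0.2] dist 28.1
```

play_rows(
  deltas=[
    [0.6,3,4,0,0,0],
    [1.2,6,8,0,0,0],
    [1.8,9,12,0,0,0],
    [2.3,11.8,15,0,0,0],
    [2.3,11.8,15,0,0,0],
    [2.3,11.8,18,0,0,0],
    [2.3,11.8,21,0,0,0],
    [2.3,11.8,23.5,0,0,0],
    [2.3,11.8,25,0,0,0],
    [2.3,11.8,25.4,0,0,0],
    [2.3,11.8,25.4,0,0,0],
    [2.3,11.8,25.4,0,0,0],
  ],
  jaw=-1,
)

```text
time_s: 3.58
eef_pos: [456.5, 60.5, 46.7]
tcp_rot: [-0.004, 3.141, -0.001]
wrist_force: [0.6, -0.1, 0.3]
grip_width: 93.4
```

play_rows(
  deltas=[
    [0,0,0,0,0,0],
    [0,0,0,0,0,0],
    [0,0,0,0,0,0],
    [0,0,0,0,0,0],
    [0,0,0,0,0,0],
    [0,0,0,0,0,0],
    [0,0,0,0,0,0],
    [0,0,0,0,0,0],
  ],
  jaw=1,
)

```text
time_s: 4.58
eef_pos: [456.6, 60.7, 46.7]
tcp_rot: [-0.005, 3.14, -0.0]
wrist_force: [0.1, 0.1, -0.8]
grip_width: 39.7
```

```bash
python3 - <<'E'
from h import *
goto((456,60,110,180),(612,48,110,180),(612,48,56,180),(612,48,50,180))
E
```

```text
t 4.58 now [456.6  60.7  46.7] a -179.8 w 39.7 j1,7 [-0.25  1.55]
   [0.05, -0.07, -6.33, -0.0, 0.1, 0.2] dist 6.3
   [-15.55, -1.32, -6.31, -0.0, 0.1, 0.2] dist 16.8
   [-15.54, -1.32, -0.91, -0.0, 0.1, 0.2] dist 15.6
   [-15.54, -1.32, -0.31, -0.0, 0.1, 0.2] dist 15.6
```

play_rows(
  deltas=[
    [0,0,-2,0,0,0],
    [0,0,-4.5,0,0,0],
    [-2,0,-6.3,0,0,0],
    [-5,-0.4,-6.3,0,0,0],
    [-8,-0.8,-6.3,0,0,0],
    [-11,-1,-6.3,0,0,0],
    [-14,-1.3,-6.3,0,0,0],
    [-15.5,-1.3,-6.3,0,0,0],
    [-15.5,-1.3,-6,0,0,0],
    [-15.5,-1.3,-4,0,0,0],
    [-15.5,-1.3,-2,0,0,0],
    [-15.5,-1.3,-1.2,0,0,0],
    [-15.5,-1.3,-0.9,0,0,0],
    [-15.5,-1.3,-0.7,0,0,0],
    [-15.5,-1.3,-0.7,0,0,0],
    [-15.5,-1.3,-0.7,0,0,0],
  ],
)

```text
time_s: 6.58
eef_pos: [611.9, 48.2, 54.4]
tcp_rot: [-0.005, 3.14, -0.0]
wrist_force: [-0.5, -0.2, -2.0]
grip_width: 40.1
```

```bash
python3 - <<'E'
from h import *
im,C,s=snap('side'); goto((612,48,51.2,180))
cv2.imwrite('pics/p1.png',cv2.resize(im[170:400,100:380],None,fx=2.5,fy=2.5,interpolation=2))
E
```

```text
t 6.62 now [611.8  48.2  54.3] a -179.8 w 40.0 j1,7 [-0.19  1.58]
   [-0.02, -0.02, 0.31, -0.0, 0.1, 0.2] dist 0.3
```

View pics/p1.png

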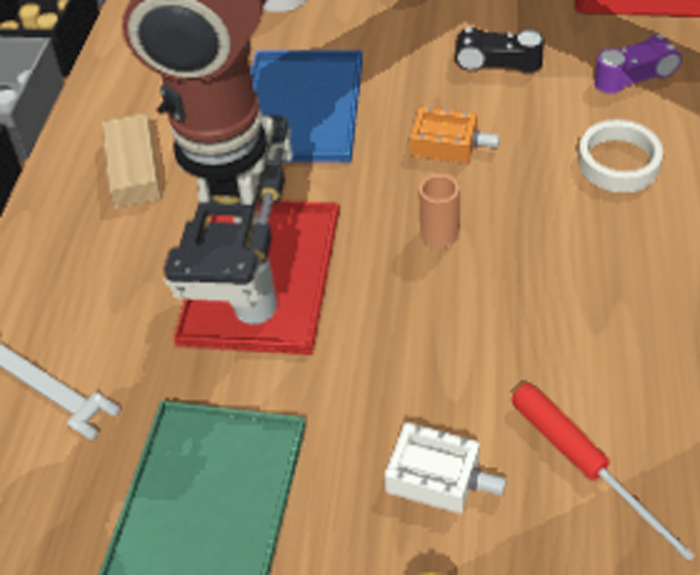

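The steel shell is upright, just above the red tray's near-left area. Lowering to contact.

play_rows(
  deltas=[
    [0,0,0.1,0,0,0],
    [0,0,0.2,0,0,0],
    [0,0,0.3,0,0,0],
    [0,0,0.35,0,0,0],
    [0,0,0.35,0,0,0],
  ],
)

```text
time_s: 7.25
eef_pos: [611.8, 48.2, 50.8]
tcp_rot: [-0.005, 3.14, -0.0]
wrist_force: [-0.4, -0.3, -1.6]
grip_width: 40.4
```

play_rows(
  deltas=[
    [0,0,0.04,0,0,0],
    [0,0,0.08,0,0,0],
    [0,0,0.08,0,0,0],
  ],
)

```text
time_s: 7.62
eef_pos: [611.9, 48.2, 50.7]
tcp_rot: [-0.005, 3.139, 0.0]
wrist_force: [-1.5, -0.2, 5.2]
grip_width: 39.9
```

play_rows(
  deltas=[
    [0,0,0,0,0,0],
    [0,0,0,0,0,0],
    [0,0,0,0,0,0],
    [0,0,0,0,0,0],
    [0,0,-1,0,0,0],
    [0,0,-3,0,0,0],
    [0,0,-6,0,0,0],
    [0,0,-8,0,0,0],
    [0,0,-8,0,0,0],
  ],
  jaw=-0.4,
)

```text
time_s: 8.75
eef_pos: [613.2, 48.3, 132.9]
tcp_rot: [-0.004, 3.135, 0.001]
wrist_force: [0.9, 1.0, 0.2]
grip_width: 65.1
```

```bash
python3 - <<'E'
from h import *
goto((442,-62,130,180),(442,-62,46,180))
E
```

```text
t 8.75 now [613.2  48.3 132.9] a -179.8 w 65.1 j1,7 [-0.2   1.57]
   [17.15, -10.98, 0.17, 0.0, 0.4, 0.2] dist 20.4
   [17.21, -10.98, 8.57, 0.0, 0.4, 0.2] dist 22.1
```

play_rows(
  deltas=[
    [4,-2.5,0,0,0.2,0.1],
    [8,-5,0,0,0.4,0.2],
    [12,-7.6,0,0,0.4,0.2],
    [16,-10,0,0,0.4,0.2],
    [17.2,-11,0,0,0.4,0.2],
    [17.2,-11,0.2,0,0.4,0.2],
    [17.2,-11,3,0,0.4,0.2],
    [17.2,-11,6,0,0.4,0.2],
    [17.2,-11,8,0,0.4,0.2],
    [17.2,-11,8.6,0,0.4,0.2],
    [17.2,-11,8.6,0,0.4,0.2],
    [17.2,-11,8.6,0,0.4,0.2],
  ],
  jaw=-1,
)

```text
time_s: 10.25
eef_pos: [443.1, -62.0, 46.3]
tcp_rot: [0.0, 3.14, 0.001]
wrist_force: [-0.3, -0.2, 0.6]
grip_width: 93.0
```

play_rows(
  deltas=[
    [0,0,0,0,0,0],
    [0,0,0,0,0,0],
    [0,0,0,0,0,0],
    [0,0,0,0,0,0],
    [0,0,0,0,0,0],
    [0,0,0,0,0,0],
    [0,0,0,0,0,0],
    [0,0,0,0,0,0],
  ],
  jaw=1,
)

```text
time_s: 11.25
eef_pos: [443.0, -61.4, 46.3]
tcp_rot: [-0.001, 3.14, 0.002]
wrist_force: [0.0, 2.2, 2.4]
grip_width: 39.9
```

```bash
python3 - <<'E'
from h import *
goto((612,-42,136,180),(612,-42,54,180))
E
```

```text
t 11.25 now [443.  -61.4  46.3] a -180.0 w 39.9 j1,7 [0.03 1.81]
   [-16.91, 1.94, -8.94, 0.1, 0.1, 0.0] dist 19.2
   [-16.9, 1.93, -0.74, 0.1, 0.1, 0.0] dist 17.0
```

play_rows(
  deltas=[
    [0,0,-2,0,0,0],
    [0,0,-5,0,0,0],
    [-3,0.4,-6.5,0,0,0],
    [-6,0.8,-6.5,0,0,0],
    [-9,1.2,-6.5,0,0,0],
    [-12,1.6,-6.5,0,0,0],
    [-15,1.9,-6.5,0,0,0],
    [-16.9,1.9,-6.5,0,0,0],
    [-16.9,1.9,-6,0,0,0],
    [-16.9,1.9,-4,0,0,0],
    [-16.9,1.9,-2,0,0,0],
    [-16.9,1.9,-1,0,0,0],
    [-16.9,1.9,-0.7,0,0,0],
    [-16.9,1.9,-0.5,0,0,0],
    [-16.9,1.9,-0.4,0,0,0],
    [-16.9,1.9,-0.4,0,0,0],
  ],
)

```text
time_s: 13.25
eef_pos: [612.3, -42.3, 51.0]
tcp_rot: [-0.001, 3.139, 0.002]
wrist_force: [0.2, -0.4, -1.9]
grip_width: 39.5
```

play_rows(
  deltas=[
    [0,0,0.04,0,0,0],
    [0,0,0.08,0,0,0],
    [0,0,0.1,0,0,0],
    [0,0,0.1,0,0,0],
  ],
)

```text
time_s: 13.75
eef_pos: [612.5, -42.3, 50.4]
tcp_rot: [-0.001, 3.139, 0.002]
wrist_force: [-1.0, -0.3, 0.9]
grip_width: 39.7
```

play_rows(
  deltas=[
    [0,0,0.03,0,0,0],
    [0,0,0.03,0,0,0],
    [0,0,0.03,0,0,0],
    [0,0,0,0,0,0],
    [0,0,-1,0,0,0],
    [0,0,-3,0,0,0],
    [0,0,-6,0,0,0],
    [0,0,-10,0,0,0],
    [0,0,-13,0,0,0],
    [0,0,-13,0,0,0],
  ],
  jaw=-0.4,
)

```text
time_s: 15.0
eef_pos: [614.0, -42.8, 183.8]
tcp_rot: [-0.001, 3.132, 0.001]
wrist_force: [0.8, -0.8, -0.3]
grip_width: 65.1
```

```bash
python3 - <<'E'
from h import *
im,C,s=snap('side'); goto((445,-194,140,173),(445,-194,23,173))
cv2.imwrite('pics/p2.png',cv2.resize(im[170:330,100:380],None,fx=2.5,fy=2.5,interpolation=2))
E
```

```text
t 15.05 now [612.6 -42.5 181.8] a -180.0 w 65.3 j1,7 [-0.06  1.71]
   [16.8, -15.14, 4.06, 0.1, 0.3, 7.0] dist 23.0
   [16.86, -15.16, 15.76, 0.1, 0.3, 7.0] dist 27.6
```

View pics/p2.png

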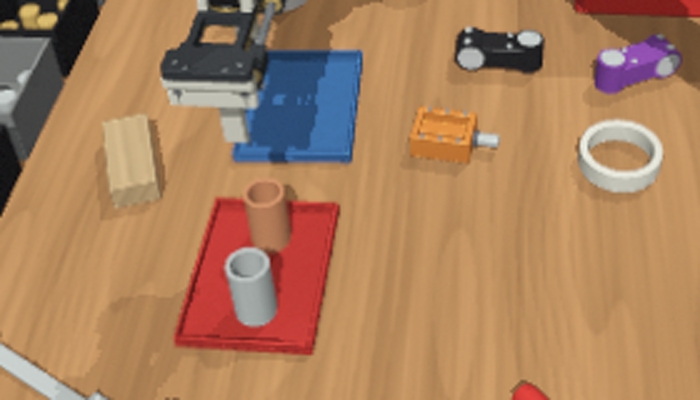

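Both shells stand in the red tray, steel at crop (252,290) and copper at (268,215). Now the orange pedal.

play_rows(
  deltas=[
    [4,-3.6,1,0,0.2,2],
    [8,-7.2,2,0,0.3,4],
    [12,-10.8,3,0,0.3,6],
    [15,-13.5,4,0,0.3,7],
    [16.8,-15.1,4,0,0.3,7],
    [16.8,-15.1,4.1,0,0.3,7],
    [16.8,-15.1,7,0,0.3,7],
    [16.8,-15.1,10,0,0.3,7],
    [16.8,-15.1,13,0,0.3,7],
    [16.9,-15.2,15,0,0.3,7],
    [16.9,-15.2,15.7,0,0.3,7],
    [16.9,-15.2,15.8,0,0.3,7],
    [16.9,-15.2,15.8,0,0.3,7],
  ],
  jaw=-1,
)

```text
time_s: 16.68
eef_pos: [445.4, -194.3, 23.2]
tcp_rot: [0.19, 3.134, 0.002]
wrist_force: [-0.7, -1.1, 0.6]
grip_width: 92.9
```

play_rows(
  deltas=[
    [0,0,0,0,0,0],
    [0,0,0,0,0,0],
    [0,0,0,0,0,0],
    [0,0,0,0,0,0],
    [0,0,0,0,0,0],
    [0,0,0,0,0,0],
    [0,0,0,0,0,0],
    [0,0,0,0,0,0],
  ],
  jaw=1,
)

```text
time_s: 17.68
eef_pos: [445.4, -193.9, 23.2]
tcp_rot: [0.19, 3.134, 0.003]
wrist_force: [-0.5, 1.5, 2.5]
grip_width: 51.5
```

```bash
python3 - <<'E'
from h import *
im,C,s=snap('wrist')
cv2.imwrite('pics/w2.png',im)
goto((445,-194,90,173),(625,-287,90,182),(625,-287,32,182))
E
```

```text
t 17.73 now [ 445.3 -194.    23.2] a 173.1 w 51.8 j1,7 [0.3 2. ]
   [0.02, 0.0, -6.68, 0.1, 0.1, 0.1] dist 6.7
   [-18.97, -7.06, -6.66, 0.1, 0.1, -8.9] dist 21.3
   [-18.96, -7.07, -0.86, 0.1, 0.1, -8.9] dist 20.3
```

View pics/w2.png

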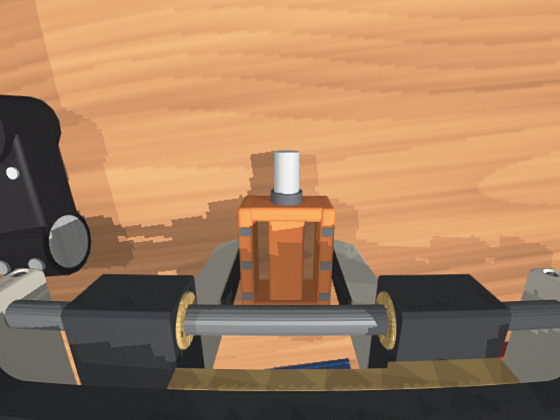

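The orange pedal is held squarely, opening 51.7 mm, spindle at (286,152). Checking the mug's clearance and the grip offset before placing.

```bash
python3 - <<'E'
from h import *
for z in(60,80,100): print(z,p2w([(174,208)],z,cam('scene'))[0].round(),p2w([(210,146)],z,cam('side'))[0].round())
C=cam('wrist',ctrl.get_state()); t=ctrl.get_state()
a=p2w([(286,200)],30,C)[0]; b=p2w([(286,152)],18,C)[0]; print(a.round(1),b.round(1), np.hypot(*(a-t['eef_pos'])[:2]),np.hypot(*(b-t['eef_pos'])[:2]))
E
```

```text
60 [ 657. -484.   60.] [ 679. -502.   60.]
80 [ 663. -471.   80.] [ 671. -471.   80.]
100 [ 670. -458.  100.] [ 664. -441.  100.]
[ 408.2 -190.4   30. ] [ 384.8 -187.5   18. ] 37.326517202825144 60.88627123626654
```

play_rows(
  deltas=[
    [0,0,-2,0,0,0],
    [0,0,-5,0,0,0],
    [-3,-1,-6.7,0,0,-1.5],
    [-6.5,-2.4,-6.7,0,0,-3],
    [-10,-3.7,-6.7,0,0,-4.5],
    [-13.5,-5,-6.7,0,0,-6],
    [-17,-6.3,-6.7,0,0,-8],
    [-19,-7.1,-6.7,0,0,-8.9],
    [-19,-7.1,-6.6,0,0,-8.9],
    [-19,-7.1,-5,0,0,-8.9],
    [-19,-7.1,-3,0,0,-8.9],
    [-19,-7.1,-1.5,0,0,-8.9],
    [-19,-7.1,-1,0,0,-8.9],
    [-19,-7.1,-0.7,0,0,-8.9],
    [-19,-7.1,-0.6,0,0,-8.9],
    [-19,-7.1,-0.6,0,0,-8.9],
  ],
)

```text
time_s: 19.73
eef_pos: [625.7, -287.5, 29.9]
tcp_rot: [-0.054, 3.138, 0.002]
wrist_force: [0.5, 0.6, -1.4]
grip_width: 51.9
```

```bash
python3 - <<'E'
from h import *
im,C,s=snap('wrist')
cv2.imwrite('pics/w3.png',im[100:420])
goto()
E
```

```text
t 19.77 now [ 625.7 -287.5   30. ] a -178.0 w 51.9 j1,7 [0.34 2.1 ]
```

View pics/w3.png

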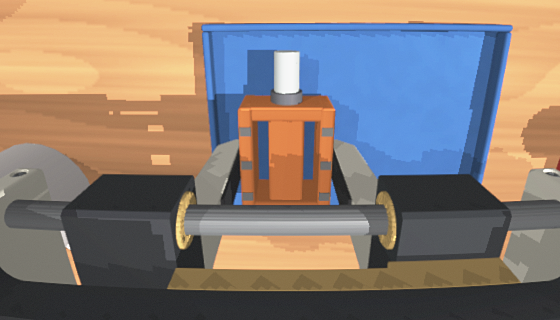

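play_rows(
  deltas=[
    [0,0,0.1,0,0,0],
    [0,0,0.2,0,0,0],
    [0,0,0.25,0,0,0],
    [0,0,0.3,0,0,0],
    [0,0,0.3,0,0,0],
  ],
)

```text
time_s: 20.4
eef_pos: [625.7, -287.5, 27.4]
tcp_rot: [-0.054, 3.138, 0.002]
wrist_force: [-0.4, 0.2, 2.0]
grip_width: 51.7
```

play_rows(
  deltas=[
    [0,0,0,0,0,0],
    [0,0,0,0,0,0],
    [0,0,0,0,0,0],
    [0,0,-0.2,0,0,0],
    [0,0,-1.5,0,0,0],
    [0,0,-4,0,0,0],
    [0,0,-8,0,0,0],
    [0,0,-12,0,0,0],
    [0,0,-16,0,0,0],
    [0,0,-18,0,0,0],
    [0,0,-18,0,0,0],
  ],
  jaw=-0.4,
)

```text
time_s: 21.78
eef_pos: [626.3, -288.4, 210.5]
tcp_rot: [-0.054, 3.133, -0.002]
wrist_force: [-0.1, 0.8, -0.6]
grip_width: 65.2
```

```bash
python3 - <<'E'
from h import *
goto((432,208,170,166),(432,208,23,166))
E
```

```text
t 21.77 now [ 626.3 -288.4  210.5] a -178.0 w 65.2 j1,7 [0.33 2.08]
   [17.75, 50.28, 3.84, -0.0, 0.5, 16.0] dist 53.5
   [17.86, 50.3, 18.54, -0.0, 0.5, 16.0] dist 56.5
```

play_rows(
  deltas=[
    [2,5.5,0.4,0,0,2],
    [3.5,10,0.8,0,0,4],
    [5.3,15,1.2,0,0,6],
    [7,20,1.6,0,0,8],
    [8.8,25,2,0,0,10],
    [10.6,30,2.4,0,0.3,12],
    [12.3,35,2.8,0,0.5,14],
    [14,40,3.2,0,0.5,15],
    [16,45,3.6,0,0.5,16],
    [17.2,49,3.8,0,0.5,16],
    [17.8,50.3,3.8,0,0.5,16],
    [17.8,50.3,3.8,0,0.5,16],
    [17.8,50.3,3.8,0,0.5,16],
  ],
  jaw=-1,
)

```text
time_s: 23.4
eef_pos: [432.3, 206.0, 170.3]
tcp_rot: [-0.389, -3.117, 0.003]
wrist_force: [0.1, -1.0, 0.3]
grip_width: 93.2
```

```bash
python3 - <<'E'
from h import *
im,C,s=snap('wrist')
goto((432,208,23,166))
cv2.imwrite('pics/w4.png',im)
# expected outline of white pedal top
h=np.radians(-14); c,q=np.cos(h),np.sin(h)
P=[(432+c*a-q*b,208+q*a+c*b,30) for a,b in((-33,-26),(33,-26),(33,26),(-33,26))]
cv2.polylines(im,[w2p(P,C).astype(int)],True,(0,0,255)); cv2.imwrite('pics/w4.png',im)
E
```

```text
t 23.45 now [432.4 206.  170.4] a 165.8 w 92.9 j1,7 [-0.63  0.96]
   [0.08, 0.21, 14.74, -0.1, 0.0, -0.2] dist 14.7
```

View pics/w4.png

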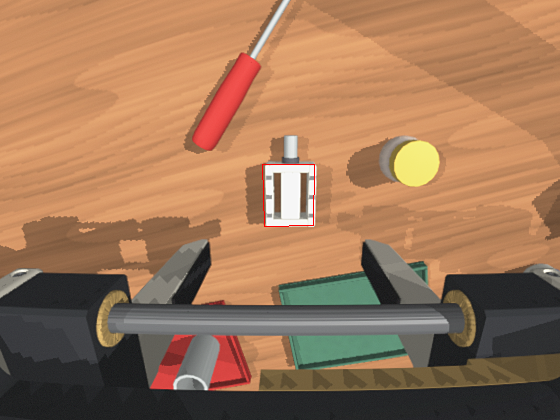

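The predicted outline fits the white pedal at (290,195), and the tub at (416,162) is clear. Descending.

play_rows(
  deltas=[
    [0,0.2,4,0,0,0],
    [0.1,0.2,8,0,0,0],
    [0.1,0.2,11,0,0,0],
    [0.1,0.2,13.5,0,0,0],
    [0.1,0.2,14.5,0,0,0],
    [0.1,0.2,14.7,0,0,0],
    [0.1,0.2,14.7,0,0,0],
  ],
)

```text
time_s: 24.32
eef_pos: [432.5, 207.9, 24.1]
tcp_rot: [0.39, 3.116, -0.001]
wrist_force: [-0.3, 0.3, -0.4]
grip_width: 93.0
```

play_rows(
  deltas=[
    [0,0,0,0,0,0],
    [0,0,0,0,0,0],
    [0,0,0,0,0,0],
    [0,0,0,0,0,0],
    [0,0,0,0,0,0],
    [0,0,0,0,0,0],
    [0,0,0,0,0,0],
    [0,0,0,0,0,0],
  ],
  jaw=1,
)

```text
time_s: 25.32
eef_pos: [432.8, 208.3, 24.2]
tcp_rot: [0.39, 3.116, 0.0]
wrist_force: [0.8, 2.0, -0.1]
grip_width: 51.4
```

```bash
python3 - <<'E'
from h import *
goto((432,208,140,166),(440,0,140,175),(624,-206,140,182),(624,-206,30,182))
E
```

```text
t 25.32 now [432.8 208.3  24.2] a 165.7 w 51.4 j1,7 [-0.57  1.03]
   [0.05, -0.05, -11.58, 0.0, 0.1, -0.3] dist 11.6
   [-5.85, -20.01, -11.58, 0.0, 0.1, -9.3] dist 23.8
   [-28.76, -35.44, -11.54, 0.0, 0.1, -16.3] dist 47.1
   [-28.75, -35.44, -0.54, 0.0, 0.1, -16.3] dist 45.6
```

play_rows(
  deltas=[
    [0,0,-2,0,0,0],
    [0,0,-6,0,0,0],
    [0,0,-10,0,0,0],
    [-1,-3,-11.5,0,0,-1],
    [-2.5,-8,-11.5,0,0,-4],
    [-4,-13,-11.5,0,0,-6],
    [-6,-18,-11.5,0,0,-9],
    [-10,-21.5,-11.5,0,0,-10],
    [-14,-25,-11.5,0,0,-12],
    [-18.5,-28.5,-11.5,0,0,-13],
    [-23,-31.5,-11.5,0,0,-15],
    [-27,-34.5,-11.5,0,0,-16.3],
    [-28.8,-35.4,-11.5,0,0,-16.3],
    [-28.8,-35.4,-11.5,0,0,-16.3],
    [-28.8,-35.4,-9,0,0,-16.3],
    [-28.8,-35.4,-6,0,0,-16.3],
    [-28.8,-35.4,-4,0,0,-16.3],
    [-28.8,-35.4,-2,0,0,-16.3],
    [-28.8,-35.4,-2,0,0,-16.3],
  ],
)

```text
time_s: 27.7
eef_pos: [622.6, -204.3, 42.6]
tcp_rot: [0.057, -3.138, -0.003]
wrist_force: [0.4, 0.9, -1.5]
grip_width: 51.8
```

```bash
python3 - <<'E'
from h import *
im,C,s=snap('wrist')
cv2.imwrite('pics/w5.png',im[100:420])
goto((624,-206,30,182))
E
```

```text
t 27.75 now [ 623.8 -204.9   44. ] a -177.9 w 52.0 j1,7 [0.25 1.95]
   [-0.02, -0.11, 1.4, 0.0, -0.0, 0.1] dist 1.4
```

View pics/w5.png

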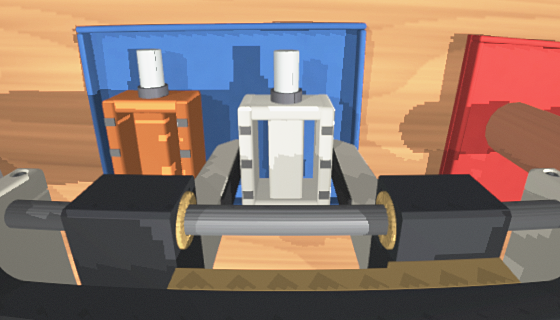

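White sits inside the blue tray's right side with a gap to orange and the wall. Lowering.

play_rows(
  deltas=[
    [0,-0.1,0.5,0,0,0],
    [0,-0.1,1,0,0,0],
    [0,-0.1,1.3,0,0,0],
    [0,-0.1,1.45,0,0,0],
    [0,-0.1,1.55,0,0,0],
    [0,-0.1,1.6,0,0,0],
    [0,-0.1,1.6,0,0,0],
  ],
)

```text
time_s: 28.62
eef_pos: [623.9, -206.0, 28.3]
tcp_rot: [0.057, -3.141, -0.001]
wrist_force: [-0.8, 0.5, 0.2]
grip_width: 51.8
```

Contact is starting: the force went from -1.5 to 0.2 N. Nudging down 0.3 mm, then releasing.

play_rows(
  deltas=[
    [0,0,0.04,0,0,0],
    [0,0,0.05,0,0,0],
  ],
)

```text
time_s: 28.88
eef_pos: [623.9, -206.0, 28.3]
tcp_rot: [0.057, -3.141, -0.001]
wrist_force: [-1.1, 1.3, 2.9]
grip_width: 51.9
```

play_rows(
  deltas=[
    [0,0,0,0,0,0],
    [0,0,0,0,0,0],
    [0,0,0,0,0,0],
    [0,0,-0.2,0,0,0],
    [0,0,-1.5,0,0,0],
    [0,0,-4,0,0,0],
    [0,0,-8,0,0,0],
    [0,0,-12,0,0,0],
    [0,0,-15,0,0,0],
    [0,0,-15,0,0,0],
  ],
  jaw=-0.4,
)

```text
time_s: 30.12
eef_pos: [625.8, -206.8, 182.4]
tcp_rot: [-0.056, 3.134, -0.003]
wrist_force: [-0.4, -0.0, -0.4]
grip_width: 65.3
```

```bash
python3 - <<'E'
from h import *
goto((395,-343,170,176))
E
```

```text
t 30.12 now [ 625.8 -206.8  182.4] a -177.9 w 65.3 j1,7 [0.24 1.94]
   [23.56, -12.78, 1.09, -0.1, 0.4, 6.1] dist 26.8
```

play_rows(
  deltas=[
    [5,-2.6,0,0,0.2,2],
    [10,-5.2,0.4,0,0.4,4],
    [15,-8,0.8,0,0.4,6],
    [20,-10.8,1,0,0.4,6],
    [23,-12.5,1,0,0.4,6],
    [23.6,-12.8,1,0,0.4,6],
    [23.6,-12.8,1,0,0.4,6],
    [23.6,-12.8,1,0,0.4,6],
  ],
  jaw=-1,
)

```text
time_s: 31.12
eef_pos: [396.5, -341.9, 170.7]
tcp_rot: [0.103, 3.139, -0.001]
wrist_force: [-0.2, -0.8, 0.4]
grip_width: 93.0
```

```bash
python3 - <<'E'
from h import *
im,C,s=snap('wrist')
goto((384,-344,20,176))
h=np.radians(-4); c,q=np.cos(h),np.sin(h)
f=lambda a,b,z:(386+c*a-q*b,-344+q*a+c*b,z)
for L in ([f(a,b,35) for a,b in((-17,-18),(13,-18),(13,18),(-17,18))],[f(a,b,40) for a,b in((32,-18),(34,-18),(34,18),(32,18))],[f(-35+18*np.cos(t),18*np.sin(t),40) for t in np.linspace(0,6.28,30)]):
    cv2.polylines(im,[w2p(L,C).astype(int)],True,(0,0,255))
cv2.imwrite('pics/w6.png',cv2.resize(im[50:300,130:430],None,fx=2.4,fy=2.4,interpolation=2))
E
```

```text
t 31.18 now [ 396.4 -341.9  170.7] a 176.3 w 93.1 j1,7 [0.6  2.25]
   [1.24, -0.28, 15.07, -0.1, 0.1, 0.3] dist 15.1
```

View pics/w6.png

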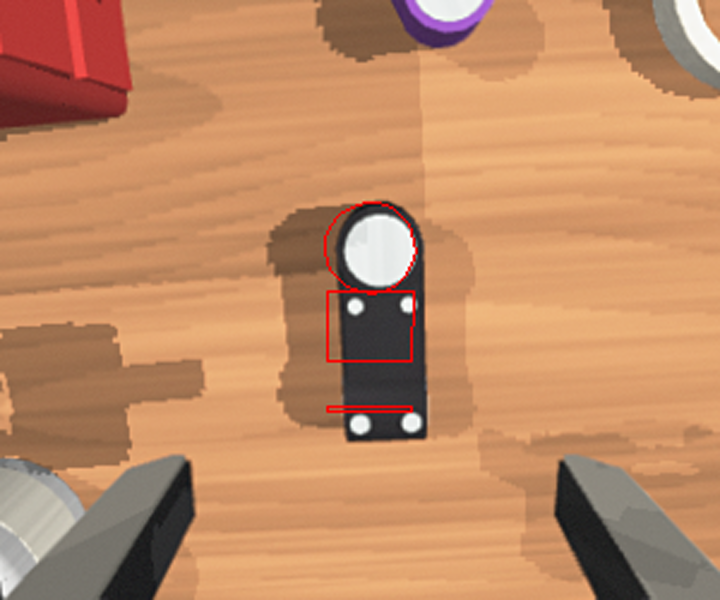

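The stem lies about 3 mm further in +y than predicted and is turned about 2°. I'm correcting to (386,-341), a=178.

play_rows(
  deltas=[
    [0.5,0.1,3,0,0,-0.5],
    [1,0.1,7,0,0,-1],
    [1,0.1,11,0,0,-1.7],
    [1,0.1,13.5,0,0,-1.7],
    [1,0.1,14.6,0,0,-1.7],
    [1,0.1,15.1,0,0,-1.7],
    [1,0.1,15.1,0,0,-1.7],
  ],
)

```text
time_s: 32.05
eef_pos: [387.3, -340.6, 20.1]
tcp_rot: [0.055, 3.139, -0.002]
wrist_force: [-0.4, 0.0, 0.2]
grip_width: 93.1
```

play_rows(
  deltas=[
    [0,0,0,0,0,0],
    [0,0,0,0,0,0],
    [0,0,0,0,0,0],
    [0,0,0,0,0,0],
    [0,0,0,0,0,0],
    [0,0,0,0,0,0],
    [0,0,0,0,0,0],
    [0,0,0,0,0,0],
  ],
  jaw=1,
)

```text
time_s: 33.05
eef_pos: [387.2, -339.7, 20.1]
tcp_rot: [0.055, 3.14, -0.0]
wrist_force: [-0.3, 2.0, 1.6]
grip_width: 35.7
```

```bash
python3 - <<'E'
from h import *
im,C,s=snap('wrist')
goto((386,-341,150,178),(450,-100,150,135),(500,100,150,100),(615,248,150,86),(615,248,30,86))
cv2.imwrite('pics/w7.png',im[80:380])
E
```

```text
t 33.1 now [ 387.2 -339.7   20.1] a 178.0 w 35.4 j1,7 [0.64 2.31]
   [0.09, -0.14, -12.99, -0.0, 0.1, 0.0] dist 13.0
   [-5.46, 24.17, -12.99, 0.0, 0.1, 43.0] dist 28.0
   [-9.77, 44.33, -12.98, 0.1, 0.1, 78.0] dist 47.2
   [-20.75, 59.52, -12.97, 0.1, 0.1, 92.0] dist 64.4
   [-20.73, 59.52, -0.97, 0.1, 0.1, 92.0] dist 63.0
```

View pics/w7.png

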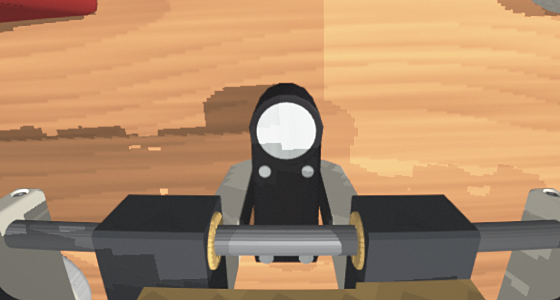

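The stem is held squarely on its bridge, opening 35.5 mm, disc at crop (286,130). Carrying it over to the green tray, turned 92° to lie along the tray's long side.

play_rows(
  deltas=[
    [0,0,-3,0,0,0],
    [0,0,-7,0,0,0],
    [0,0,-11,0,0,0],
    [-0.5,3,-13,0,0,6],
    [-1.5,7.5,-13,0,0,14],
    [-2.7,12,-13,0,0,23],
    [-3.8,17,-13,0,0,32],
    [-5,22,-13,0,0,41],
    [-6,27,-13,0,0,49],
    [-7,32,-13,0,0,58],
    [-8,37,-13,0,0,67],
    [-9,42,-13,0,0,75],
    [-11.5,46.5,-13,0,0,81],
    [-14.5,51,-13,0,0,86],
    [-17.5,55.5,-13,0,0,90],
    [-20,58.5,-13,0,0,92],
    [-20.7,59.5,-13,0,0,92],
    [-20.7,59.5,-13,0,0,92],
    [-20.7,59.5,-13,0,0,92],
  ],
)

```text
time_s: 35.48
eef_pos: [613.9, 245.4, 150.3]
tcp_rot: [2.299, 2.139, -0.001]
wrist_force: [-0.6, -0.9, -2.5]
grip_width: 35.8
```

```bash
python3 - <<'E'
from h import *
im,C,s=snap('wrist')
goto((615,248,32,86),(615,248,24,86))
cv2.imwrite('pics/w8.png',im)
E
```

```text
t 35.52 now [614.  245.5 150.5] a 85.8 w 36.0 j1,7 [-0.73 -0.1 ]
   [0.27, 0.07, 11.85, 0.0, 0.1, -0.2] dist 11.9
   [0.27, 0.07, 12.65, 0.0, 0.1, -0.2] dist 12.7
```

View pics/w8.png

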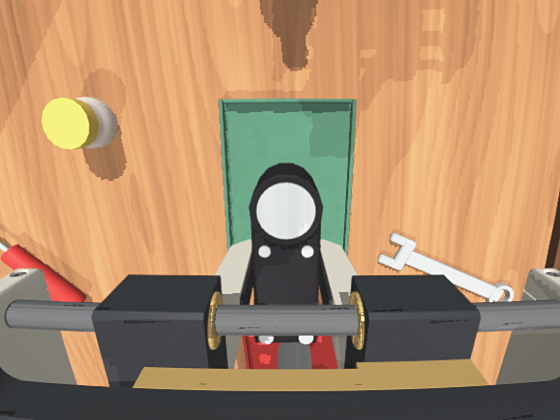

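The stem is over the green tray and aligned; the tub at (75,124) is clear. Lowering.

play_rows(
  deltas=[
    [0.3,0.1,3,0,0,0],
    [0.3,0.1,6,0,0,0],
    [0.3,0.1,9,0,0,0],
    [0.3,0.1,11,0,0,0],
    [0.3,0.1,12,0,0,0],
    [0.3,0.1,12.3,0,0,0],
    [0.3,0.1,12.5,0,0,0],
    [0.3,0.1,12.6,0,0,0],
    [0.3,0.1,12.6,0,0,0],
    [0.3,0.1,12.6,0,0,0],
  ],
)

```text
time_s: 36.78
eef_pos: [615.5, 248.4, 24.8]
tcp_rot: [2.299, 2.139, 0.0]
wrist_force: [-0.7, 0.4, -1.5]
grip_width: 35.8
```

play_rows(
  deltas=[
    [0,0,0.05,0,0,0],
    [0,0,0.1,0,0,0],
    [0,0,0.1,0,0,0],
  ],
)

```text
time_s: 37.15
eef_pos: [615.6, 248.4, 24.2]
tcp_rot: [2.299, 2.139, 0.001]
wrist_force: [-0.9, -0.1, -0.1]
grip_width: 35.7
```

play_rows(
  deltas=[
    [0,0,0.04,0,0,0],
    [0,0,0.05,0,0,0],
    [0,0,0.05,0,0,0],
  ],
)

```text
time_s: 37.52
eef_pos: [615.6, 248.4, 24.1]
tcp_rot: [2.299, 2.139, 0.001]
wrist_force: [-2.6, 0.1, 3.8]
grip_width: 36.1
```

play_rows(
  deltas=[
    [0,0,0,0,0,0],
    [0,0,0,0,0,0],
    [0,0,0,0,0,0],
    [0,0,-0.2,0,0,0],
    [0,0,-1.5,0,0,0],
    [0,0,-4,0,0,0],
    [0,0,-8,0,0,0],
    [0,0,-12,0,0,0],
    [0,0,-17,0,0,0],
    [0,0,-22,0,0,0],
    [0,0,-24,0,0,0],
    [-5,0,-24,0,0,0],
    [-10,0,-24,0,0,0],
    [-15,0,-24,0,0,0],
    [-20,0,-24,0,0,0],
    [-24,0,-24,0,0,0],
    [-24,0,-24,0,0,0],
    [-24,0,-24,0,0,0],
  ],
  jaw=-0.2,
)

```text
time_s: 39.78
eef_pos: [598.1, 10.3, 264.8]
tcp_rot: [2.299, 2.14, 0.003]
wrist_force: [-0.7, 0.6, 0.2]
grip_width: 55.8
```

```bash
python3 - <<'E'
from h import *
goto()
for n in('wrist','side','scene'): snap(n,f'end_{n}.png')
a=cv2.imread('pics/end_side.png')[150:420,120:340]; b=cv2.imread('pics/end_scene.png')[200:380,180:450]
cv2.imwrite('pics/end.png',np.hstack([cv2.resize(a,(380,466),interpolation=2),cv2.resize(b,(420,280),interpolation=2) if 0 else cv2.copyMakeBorder(cv2.resize(b,(420,280),interpolation=2),0,186,0,0,0)]))
E
```

```text
t 39.77 now [598.1  10.3 264.8] a 85.9 w 55.8 j1,7 [-0.44  0.22]
```

View pics/end.png

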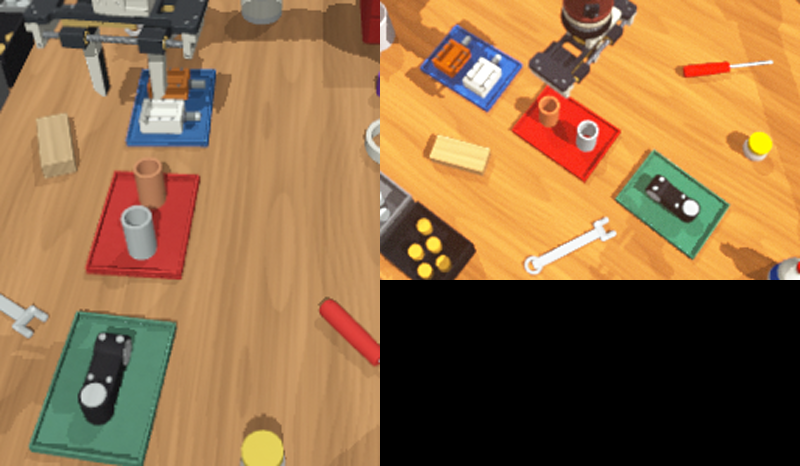

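All five parts sit inside their trays and the tub stands where it was. Every set-down touched about 4 mm above its pick-up height, which matches the tray floors. Handing in.

```bash
python3 -c "
from bench import ctrl
print(ctrl.close_job())"
```

```text
the job is handed in; nothing more can be done
None
```

I sorted all five parts and handed the job in at about 40 s of the 128 s allowed. The steel and then the copper shell went in the red tray, the orange and then the white pedal in the blue tray, and the stem in the green tray, turned 92° to lie along the tray's long side.

**Contact:** each part was lowered until the wrist force showed it touching. Each touched down 4.0–4.2 mm above its pick-up height, which matches the 4 mm tray floors. The wrist-force readings at the end of each move never exceeded about 5 N.

**Final pictures:** the side and scene views show every part inside its tray and the same way up, the tub where it was, and the gripper clear of everything. I did not take a last close-up of the pedals in the blue tray.

**Picking the right parts:** the near orange pedal measured about 52 mm wide and closed the jaws to 51.5 mm, so it fits the size given. My colour measurement of the other orange pedal picked up the wood around it and was useless. I ruled that pedal out only because the near one matched. I left the purple stem alone.

**One disagreement:** the stem lay about 3 mm and 2° off my first estimate. I corrected for that before gripping it.

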